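# Issue a medicine carton from the stock rack

## Task

In the medicine store, draw the flat carton with the green band and green cross out of its lane by pressing a fingertip on its top and pulling it towards you, keeping it flat on the rack. Leave it lying squarely and wholly on the yellow strip in front of the lanes, and do not disturb the blue and orange cartons.

Things in the scene. Friction and masses are not known exactly. Their poses are not given: they have to be found in the camera images.
- carton_green: Flat, closed, rigid white carton, 100 (x) by 90 (y) by 20 mm high, about 140 g; green band at its -x end, green cross on top. Origin: centre of its underside; z up. It lies in one of three lanes (varies), x about along the lane, 2-7 mm from the back stop, 3-5 mm from the walls: no room to take its edges. It slides easily on the deck; 5-20 N of press near the middle of its top carries it along.
- carton_blue: A bystander: a carton of the same size with a blue band and a blue disc, in another lane. Origin at the centre of its underside. Must stay where it is.
- carton_orange: A bystander: a carton of the same size with an orange band and three orange bars, in another lane. Origin at the centre of its underside. Must stay where it is.
- rack: Fixed aluminium rack, turned up to 0.25 rad. x along the lanes, away from the robot; origin on the mid-line at bench height. Flat deck, top at z 8 mm: x -180 to 120, y -180 to 180 mm. Lanes 98 mm wide, centred on y -102, 0, 102, between 4 mm walls, x 5 to 115, 22 mm high (6 below the cartons' tops); equal back stop at x 115. Yellow strip, painted on the deck: x -155 to -15 (middle -85), y -175 to 175 mm.
Things that resemble listed ones, but are neither listed nor needed, are in the scene too. Leave any black or red look-alike of the carton_green alone.

How it is judged (in metres and radians):
On the way:
1. the green carton is being drawn out of its lane, at least 40 mm forward, flat and with a fingertip on it (x of carton_green in the frame of rack below 0.02 m and contact force between the fingers and carton_green above 0.5 N and angle between carton_green's own z axis and vertical below 0.1 rad), for 0.1 s.
At the end, for the whole second after the job is handed in: The green carton lies flat and at rest on the deck, wholly on the yellow strip (its centre within 20 mm of the strip's middle along the rack's x and within 135 mm of it along y), square to the rack within 12 degrees; the blue and orange cartons are within 10 mm of where they began (x of carton_green in the frame of rack between -0.105 and -0.065 m and y of carton_green in the frame of rack between -0.135 and 0.135 m and z of carton_green in the frame of rack between 0.004 and 0.012 m and angle between the x axis of carton_green and the x axis of rack, either way round below 0.21 rad and angle between carton_green's own z axis and vertical below 0.05 rad and linear speed of carton_green below 0.01 m/s and distance of each of carton_blue, carton_orange from where it was at the start of the episode below 0.01 m); the robot touches nothing.
It fails at once if the green carton is lifted off the deck (more than 15 mm) or tipped (more than 15 degrees) (z of carton_green in the frame of rack above 0.023 m or angle between carton_green's own z axis and vertical above 0.26 rad).
It fails at once if the blue or the orange carton is pushed more than 10 mm (distance of any of carton_blue, carton_orange from where it was at the start of the episode above 0.01 m).
It also fails if it takes over 32 s, if anything falls off the work surface, if the arm or the gripper's body presses on something with over 40 N, if the wrist force passes 120 N, or if a joint passes its speed limit or range.

## Robot

A 6-joint arm with a two-finger parallel gripper is mounted at the origin on the work surface. World frame = base frame: x ahead of the robot, y to its left, z up, the work surface at z = 0. Lengths are in m, angles in degrees, forces in N, time in s.
With the tool pointing down it reaches from about 0.3 to 0.75 m from the base axis. Payload 8.5 kg.
Tool frame: the origin (TCP) lies between the finger pads; the fingertips stand 25 mm ahead of it and the grasp point (between the pads) lies 6 mm ahead of it (nose_length is the distance from the TCP to the fingertips, in m); z points along the fingers, y is the line along which they close (so a half turn about z gives the same grasp; the last joint's range is limited). The gripper opens to 85 mm and grips with 20 to 120 N. Pads are 22 mm wide; open, the fingers measure 114 mm over their backs; the gripper's body (76 mm by 85 mm) begins 54 mm behind the grasp point. The pads swing forward as they close: fully open they stand 13 mm farther back than shut.
Start: joints at [-83.956, 21.807, 74.336, -0, 83.858, -12.336], TCP at [0.173, -0.522, 0.218] pointing down, gripper open.
Joint ranges: [-178.18, 178.18], [-50.72, 133.34], [12.68, 142.11], [-81.47, 261.47], [9.98, 163.14], [-165.26, 165.26]. Speed limits (degrees/s): [136.94, 136.94, 180, 180, 180, 180].

## Interface

Orientations are given as a 3x3 rotation matrix whose columns are the frame's x, y, z axes.
In Python, from bench import * gives the robot as it stands.
- The arm moves only by the tool jog_arm, never from a script. Its argument "steps" is one flat list of numbers, 7 for each row, row after row: the turn, a rotation vector about the tool's x, y, z as a fraction of full scale, then the shift along the tool's x, y, z as a fraction of full scale, then the opening in per cent of the stroke, from 0 (shut) to 100 (fully open). A call has 1 to 12 rows; each row is the pose to reach, as a shift and turn from the pose commanded when the call began, along the tool's axes at that moment; what a row does not reach only later rows make up. Full scale, the value 1, is 0.4 m for a shift and 1.5 rad for a turn. A row lasts 1/10 s, in which the tool goes at most 50 mm and 8.59 degrees, less where a joint would pass 70% of its speed; a pose out of reach is approached as far as the arm can. A call with a number of a shift or a turn outside -1 to 1 is refused whole. A call with a gripper value outside its range is refused whole. The fingers move at their own pace and stop on an object; "newtons" is the grip in N (left out, the last holds). Time passes only in rows, so rows that repeat a pose let the fingers close. It gives the time, the measured TCP pose, the force, the opening and the grip force at its end, in the units of the state.
- state(): the state, without advancing time (a new reading comes with each control period).
- grab_frame(name): name is "side" or "top" or "wrist"; returns (picture, depth): 400x640x3 uint8, blue, green, red; 400x640 float32, m along the optical axis (not along the pixel's ray), 0 where there is no reading.
- camera_params(name): a dict with "fov_y" (degrees; the focal length in pixels is half the picture's height over the tangent of half this angle, whatever the lens; pixels are square), "cx", "cy" (the principal point, pixels), "T" (4x4, takes a point from camera to world coordinates). Camera axes: x right, y down, z forward; pixel columns grow to the right and rows downward; lengths in m; the calibration is good to about 2 mm. A picture is of the moment at which its call begins: read the wrist's pose just before it. camera_params takes no time and is no camera call; for the wrist camera it gives the pose at the moment of the call.
- job_done(): hands the job in; it is judged then, once.
The state is a dict: "time": time; "q": joint angles; "joint_vel": joint speeds; "joint_efforts": joint torques, N m; "tool_pos": TCP position; "ee_rot": TCP orientation; "wrist_force": force on the tool from outside, world axes, zero at the start; "moment": the same for the moment, N m; "opening": opening from 0.0 (shut) to 1.0 (fully open); "grip_force": force on a finger pad.
Only numpy, scipy, OpenCV 4.12 (cv2) and the standard library are available. Lean on these libraries where they do the work, as an engineer would, in place of code of your own. Each camera call takes 0.05 s, during which the arm holds its last target. There are 200 camera calls.

## Working session

There is one attempt and no reset: what is moved stays moved. The work goes in short steps, Python scripts to look and compute and a tool call to move; the robot and the scene stay as the last step left them, time stands still between calls to the robot, and variables do not carry over. Pictures are saved under pics/ and viewed, at most 10 in all, crops included, and the job is handed in when it is done.

Besides the shell and the picture viewer there is one more tool, called after ">>>" as name(argument=value, ...) on one line, values as JSON. jog_arm: Moves the arm, as the interface text tells. Its arguments: {"type":"object","properties":{"steps":{"type":"array","items":{"type":"number"}},"newtons":{"type":"number"}},"required":["steps"]}

```bash
mkdir -p pics; python3 - <<'E'
from bench import *
import cv2,numpy as np
s=state();print(s['time'],s['tool_pos'],np.round(s['ee_rot'],3).tolist(),s['opening'])
for n in("top","side"):
    p,d=grab_frame(n);c=camera_params(n);print(n,c['fov_y'],c['cx'],c['cy'],np.round(c['T'],3).tolist())
    cv2.imwrite(f'pics/{n}0.png',p);np.save(f'{n}0.npy',d)
E
```

```text
0.0 [ 0.17337233 -0.52162849  0.21720656] [[0.949, 0.315, -0.0], [0.315, -0.949, 0.001], [0.0, -0.001, -1.0]] 0.997968965430572
top 48.92989211410396 318.65447779246256 197.92157713794535 [[0.078, -0.972, 0.223, 0.369], [-0.997, -0.076, 0.016, 0.042], [0.001, -0.224, -0.975, 1.028], [0.0, 0.0, 0.0, 1.0]]
side 50.19451481344041 314.8596703872828 199.39230264776617 [[-0.997, -0.047, 0.068, 0.507], [-0.08, 0.747, -0.66, 0.839], [-0.02, -0.663, -0.748, 0.922], [0.0, 0.0, 0.0, 1.0]]
```

View pics/top0.png

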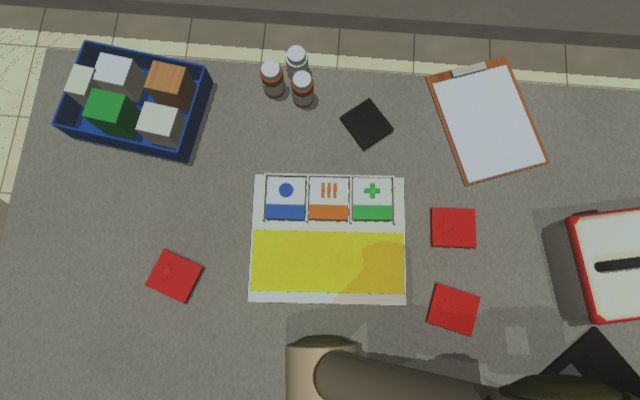

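The top view shows the rack at about (328,240), with blue (286,198), orange (328,198) and green (372,198) cartons. The black (366,124) and red (453,228; 454,309; 174,276) look-alikes lie outside it, and the green box (108,112) is in the bin. The carton at (372,198) is the one meant, since it has a green band and cross and lies in a lane. Next I'll measure it and confirm it in a crop.

```bash
cat > h.py <<'E'
import cv2,numpy as np
from bench import *
def ray(n,uv,z,c=None):
    c=c or camera_params(n);f=200/np.tan(np.radians(c['fov_y']/2));T=c['T']
    uv=np.atleast_2d(uv).astype(float)
    d=np.c_[(uv-[c['cx'],c['cy']])/f,np.ones(len(uv))]@T[:3,:3].T
    return (T[:3,3]+d*((z-T[2,3])/d[:,2])[:,None])[:,:2]
def blobs(p,lo,hi,amin=15):
    m=cv2.inRange(cv2.cvtColor(p,cv2.COLOR_BGR2HSV),lo,hi)
    cs=cv2.findContours(m,cv2.RETR_EXTERNAL,cv2.CHAIN_APPROX_NONE)[0]
    return sorted([c[:,0] for c in cs if cv2.contourArea(c)>amin],key=len,reverse=True)
def rect(P): # metric min-area rect: centre,size,angle(deg)
    return cv2.minAreaRect((P*1000).astype(np.float32))
COL=dict(yellow=((22,120,90),(34,255,255)),green=((45,90,60),(75,255,255)),blue=((100,110,70),(125,255,255)),orange=((8,130,100),(19,255,255)))
E
python3 - <<'E'
from h import *
for n in("top","side"):
    p=cv2.imread(f'pics/{n}0.png')
    for k,(lo,hi) in COL.items():
        for b in blobs(p,lo,hi)[:4]:
            print(n,k,b.mean(0).round(),np.round(np.hstack([np.r_[r[0],r[1],r[2]] for r in [rect(ray(n,b,.008 if k=='yellow' else .028))]]),1))
p=cv2.imread('pics/top0.png')[160:310,235:420];q=cv2.resize(p,None,fx=3,fy=3)
cv2.imwrite('pics/crop.png',q)
E
```

```text
top yellow [327. 262.] [455.3  27.  138.9 349.7   3.1]
top green [108. 113.] [772.6 579.9 140.7 106.2  81.1]
top green [372. 212.] [573.1 -67.3  34.7  88.3   2.4]
top green [372. 191.] [626.  -64.8  28.2  29.4  49.4]
top blue [133.  98.] [822.6 544.5 323.1 238.6  81.4]
top blue [285. 212.] [559.8 135.1  33.9  90.2   2.6]
top blue [144. 100.] [809.8 508.7  46.   42.4  45.7]
top blue [286. 190.] [612.6 137.6  30.6  30.1  49.2]
top orange [446. 123.] [ 801.5 -257.7  290.8   62.3   18.5]
top orange [521. 103.] [ 860.  -415.2  292.3   54.5   24.1]
top orange [328. 212.] [565.9  34.4  35.2  88.4   3.6]
top orange [302.  87.] [879.6 122.6  34.2  52.8   7.5]
side yellow [363. 207.] [455.3  29.3 139.6 348.8   3.1]
side green [210. 373.] [767.2 541.5 111.2 109.4  81.2]
side green [323. 172.] [574.2 -63.5  32.6  97.    3.4]
side green [597.  60.] [-425.5 -726.9  136.8   36.5   62.9]
side green [305. 170.] [626.4 -65.2  27.   28.1  48. ]
side blue [200. 330.] [814.2 482.4 287.5 240.6  81.4]
side blue [176. 345.] [854.  488.   31.4  84.   70. ]
side blue [323. 226.] [559.3 139.4  32.4  91.2   3.3]
side blue [303. 224.] [611.4 137.   29.5  30.8   5.1]
side orange [252. 136.] [ 801.7 -212.   296.1   71.2    7.3]
side orange [183. 317.] [855.6 412.7 118.9 107.9  81.1]
side orange [323. 198.] [568.2  39.9  32.9  94.3   3.4]
side orange [566.  40.] [-369.  -871.2  192.7   70.    73.9]
```

View pics/crop.png

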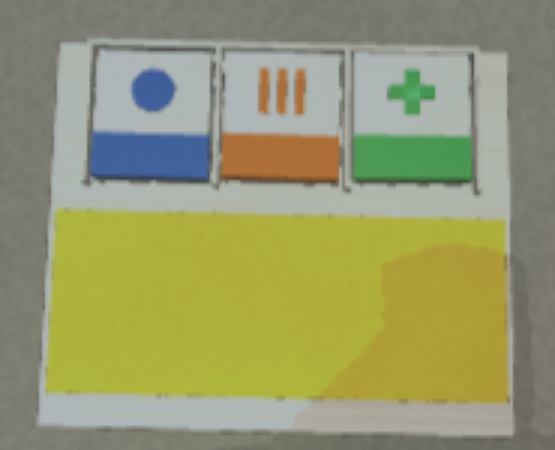

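View pics/side0.png

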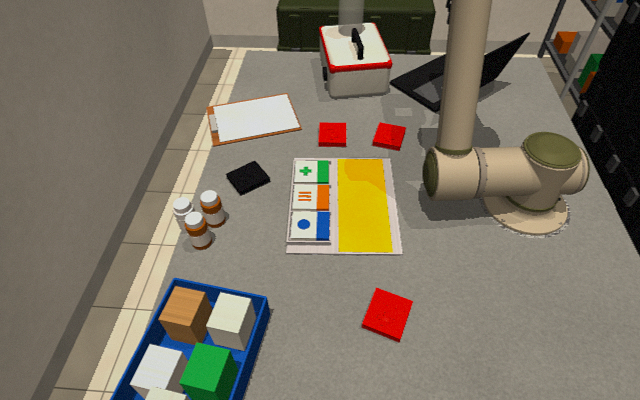

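The crop confirms it: green band and cross in the right-hand lane, at crop (412,90), and the side view agrees at (312,171). The rack origin is at about (0.540, 0.033) with yaw about 3.1°, and both views agree within 2 mm. The cross falls at rack y = -102 as it should. The carton's centre is at about (0.606, -0.066) and its top at z = 0.028. I'll set out with the gripper shut, turning it square to the rack.

>>> jog_arm(steps=[0,0,0.178,0.476,-0.427,0,0,0,0,0.178,0.476,-0.427,0,0,0,0,0.178,0.476,-0.427,0,0,0,0,0.178,0.476,-0.427,0,0,0,0,0.178,0.476,-0.427,0,0,0,0,0.178,0.476,-0.427,0,0,0,0,0.178,1,-0.74,0,0,0,0,0.178,1,-0.74,0,0,0,0,0.178,1,-0.74,0,0,0,0,0.178,1,-0.74,0,0,0,0,0.178,1,-0.74,0,0,0,0,0.178,1,-0.74,0,0])

```text
time: 1.3
tool_pos: [0.4618, -0.1117, 0.2174]
ee_rot: [[0.998, 0.059, 0.0], [0.059, -0.998, 0.001], [0.0, -0.001, -1.0]]
wrist_force: [-0.5, 0.6, 0.8]
opening: 0.002
grip_force: 0.0
```

```bash
python3 - <<'E'
from h import *
s=state();c=camera_params('wrist')
p,d=grab_frame('wrist');cv2.imwrite('pics/w1.png',p)
print(s['time'],s['tool_pos'],np.round(s['ee_rot'],3).tolist(),s['opening'],s['wrist_force'])
for k,(lo,hi) in COL.items():
    for b in blobs(p,lo,hi,100)[:3]:
        r=rect(ray('wrist',b,.008 if k=='yellow' else .028,c));print(k,b.mean(0).round(),np.round(np.r_[r[0],r[1],r[2]],1))
t=np.array([.606,-.066,.06]);print('to go, tool units',(s['ee_rot'].T@(t-s['tool_pos']))/.4)
E
```

```text
1.3 [ 0.46177912 -0.11172163  0.2173966 ] [[0.998, 0.059, 0.0], [0.059, -0.998, 0.001], [0.0, -0.001, -1.0]] 0.0022642636054168433 [-0.52205291  0.58497791  0.79952975]
yellow [199. 161.] [454.6  29.1 140.5 351.9   3.4]
green [279.  46.] [574.1 -66.5  34.5  91.3   3.4]
blue [61. 48.] [559.9 136.6  34.6  90.9   2.5]
blue [52.  2.] [598.3 138.3   4.9  24.3   3.4]
orange [169.  47.] [566.9  36.   34.4  91.    2.7]
to go, tool units [ 0.36660316 -0.09241687  0.39364975]
```

The wrist view agrees within 1–2 mm. I'll go over the carton's centre and down to about 7 mm above its top.

>>> jog_arm(steps=[0,0,0,0.367,-0.092,0.1,0,0,0,0,0.367,-0.092,0.1,0,0,0,0,0.367,-0.092,0.1,0,0,0,0,0.367,-0.092,0.1,0,0,0,0,0.367,-0.092,0.28,0,0,0,0,0.367,-0.092,0.34,0,0,0,0,0.367,-0.092,0.38,0,0,0,0,0.367,-0.092,0.394,0,0,0,0,0.367,-0.092,0.394,0,0,0,0,0.367,-0.092,0.394,0])

```text
time: 2.35
tool_pos: [0.6048, -0.0712, 0.0618]
ee_rot: [[0.999, 0.053, 0.002], [0.053, -0.999, -0.001], [0.002, 0.001, -1.0]]
wrist_force: [0.2, 0.7, 0.7]
opening: -0.001
grip_force: 0.0
```

>>> jog_arm(steps=[0,0,0,0,0,0.008,0,0,0,0,0,0,0.012,0,0,0,0,0,0,0.016,0,0,0,0,0,0,0.018,0,0,0,0,0,0,0.018,0])

```text
time: 2.85
tool_pos: [0.6043, -0.0702, 0.053]
ee_rot: [[0.999, 0.054, -0.0], [0.054, -0.999, 0.0], [-0.0, -0.0, -1.0]]
wrist_force: [-0.4, 0.1, -0.5]
opening: 0.007
grip_force: 0.0
```

Measured y is 4 mm short. I'll correct that and press in small steps.

>>> jog_arm(steps=[0,0,0,0.004,-0.01,0,0,0,0,0,0.004,-0.01,0.002,0,0,0,0,0.004,-0.01,0.004,0,0,0,0,0.004,-0.01,0.004,0])

```text
time: 3.25
tool_pos: [0.6056, -0.0661, 0.0513]
ee_rot: [[0.999, 0.054, -0.0], [0.054, -0.999, 0.0], [-0.0, -0.0, -1.0]]
wrist_force: [1.6, -0.2, 1.2]
opening: -0.002
grip_force: 0.0
```

>>> jog_arm(steps=[0,0,0,0,0,0.002,0,0,0,0,0,0,0.004,0,0,0,0,0,0,0.004,0])

```text
time: 3.55
tool_pos: [0.6056, -0.0662, 0.0497]
ee_rot: [[0.999, 0.054, -0.0], [0.054, -0.999, 0.0], [-0.0, -0.0, -1.0]]
wrist_force: [0.3, -0.3, 0.6]
opening: -0.0
grip_force: 0.0
```

>>> jog_arm(steps=[0,0,0,0,0,0.002,0,0,0,0,0,0,0.004,0,0,0,0,0,0,0.004,0])

```text
time: 3.85
tool_pos: [0.6056, -0.0662, 0.0481]
ee_rot: [[0.999, 0.054, -0.0], [0.054, -0.999, 0.0], [-0.0, -0.0, -1.0]]
wrist_force: [-0.3, 0.9, -0.8]
opening: 0.0
grip_force: 0.0
```

By the numbers the tips should already be in contact, so I'll take one look.

```bash
python3 - <<'E'
from h import *
p,d=grab_frame('side');cv2.imwrite('pics/s2.png',cv2.resize(p[100:260,230:430],None,fx=3.5,fy=3.5))
p,d=grab_frame('wrist');cv2.imwrite('pics/w2.png',p)
s=state();print(s['wrist_force'],s['joint_efforts'],s['tool_pos'])
c=camera_params('top');t,D=grab_frame('top')
f=200/np.tan(np.radians(c['fov_y']/2))
for u,v in((328,178+30),(286,200),(330,262),(270,262),(300,202)):
    X=c['T'][:3,:3]@np.array([(u-c['cx'])/f*D[v,u],(v-c['cy'])/f*D[v,u],D[v,u]])+c['T'][:3,3];print(u,v,X.round(4))
E
```

```text
[0.40336054 0.15836583 0.14582735] [-4.11021683e-03 -5.38500738e+01 -1.88407570e+01 -3.44612590e-05
 -1.00663132e-03 -1.51902725e-05] [ 0.60570468 -0.06617723  0.04823877]
328 208 [0.5764 0.035  0.0267]
286 200 [0.5872 0.1339 0.0295]
330 262 [0.4096 0.032  0.5419]
270 262 [0.3998 0.0904 0.6065]
300 202 [0.5851 0.1011 0.0288]
```

View pics/s2.png

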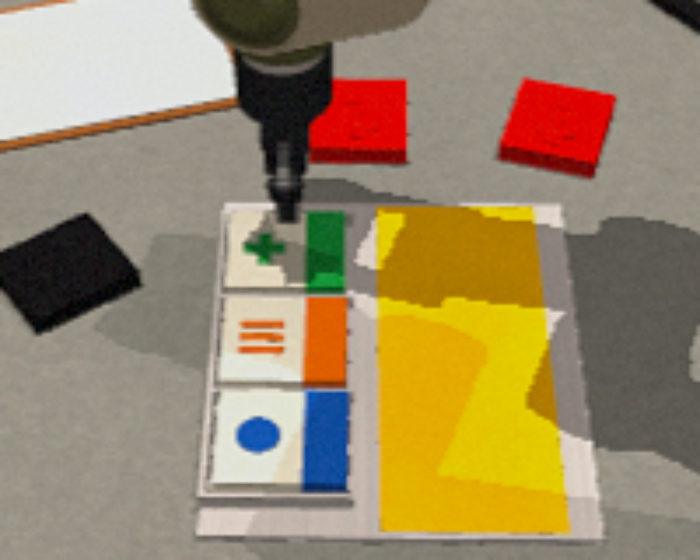

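View pics/w2.png

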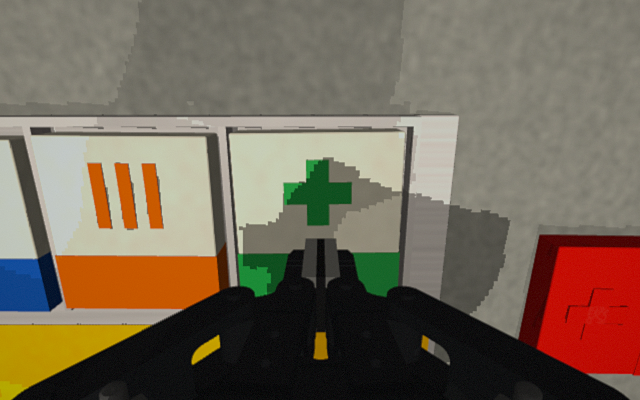

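The side crop shows the fingertip (288,218) still clearly above the carton, whose centre is at (285,250). The wrist view shows the tip at (320,240) with no contact. I'll compute the tip's height from the side ray.

```bash
python3 - <<'E'
from h import *
for cr in((288,222),(288,218)):
  for z in(.025,.03,.035,.04,.045,.05): print(z,ray('side',[230+cr[0]/3.5,100+cr[1]/3.5],z).round(4), end=' ')
  print()
import bench;print([x for x in dir(bench) if not x.startswith('__')], getattr(bench,'nose_length',None))
E
```

```text
0.025 [[ 0.6077 -0.0981]] 0.03 [[ 0.6072 -0.0929]] 0.035 [[ 0.6066 -0.0877]] 0.04 [[ 0.6061 -0.0825]] 0.045 [[ 0.6055 -0.0773]] 0.05 [[ 0.6049 -0.072 ]] 
0.025 [[ 0.6082 -0.1032]] 0.03 [[ 0.6076 -0.0979]] 0.035 [[ 0.607  -0.0927]] 0.04 [[ 0.6065 -0.0874]] 0.045 [[ 0.6059 -0.0822]] 0.05 [[ 0.6053 -0.0769]] 
['PlanningError', 'camera_params', 'grab_frame', 'job_done', 'nose_length', 'state'] 0.025
```

```bash
python3 - <<'E'
from h import *
def pts(n,P):
    p,d=grab_frame(n);c=camera_params(n);f=200/np.tan(np.radians(c['fov_y']/2))
    for u,v in P:
        D=d[v,u];X=c['T'][:3,:3]@np.array([(u-c['cx'])/f*D,(v-c['cy'])/f*D,D])+c['T'][:3,3];print(n,u,v,p[v,u],X.round(4))
pts('side',[(312,v) for v in range(140,176,2)])
pts('wrist',[(320,v) for v in range(170,300,8)])
E
```

```text
side 312 140 [29 23 23] [ 0.5987 -0.0266  0.1792]
side 312 142 [39 37 43] [ 0.5987 -0.0242  0.1743]
side 312 144 [45 44 46] [ 0.5986 -0.0216  0.1696]
side 312 146 [42 42 41] [ 0.6005 -0.0379  0.1482]
side 312 148 [79 79 84] [ 0.5994 -0.0263  0.1513]
side 312 150 [79 82 86] [ 0.5992 -0.0229  0.1471]
side 312 152 [ 96  98 102] [ 0.5977 -0.0071  0.1542]
side 312 154 [41 38 42] [ 0.5976 -0.0044  0.1495]
side 312 156 [10 10 10] [ 0.5998 -0.023   0.125 ]
side 312 158 [21 23 23] [ 0.6031 -0.0523  0.0902]
side 312 160 [18 19 13] [ 0.6035 -0.0544  0.0805]
side 312 162 [12 13  4] [ 0.6032 -0.0494  0.0773]
side 312 164 [136 156 167] [ 0.6081 -0.0927  0.0278]
side 312 166 [127 143 153] [ 0.6075 -0.0857  0.0262]
side 312 168 [125 146 154] [ 0.6064 -0.0735  0.0297]
side 312 170 [ 96 111 116] [ 0.6058 -0.0659  0.0288]
side 312 172 [ 99 114 119] [ 0.6053 -0.0594  0.027 ]
side 312 174 [104 118 127] [ 0.605  -0.0547  0.0232]
wrist 320 170 [33 82 19] [ 0.6384 -0.0642  0.0301]
wrist 320 178 [30 80 15] [ 0.6342 -0.0644  0.0301]
wrist 320 186 [29 80 13] [ 0.6295 -0.0647  0.0286]
wrist 320 194 [34 81 19] [ 0.6254 -0.0649  0.0296]
wrist 320 202 [33 82 18] [ 0.6214 -0.0651  0.0309]
wrist 320 210 [29 80 11] [ 0.6163 -0.0654  0.0291]
wrist 320 218 [31 80 20] [ 0.6116 -0.0656  0.0288]
wrist 320 226 [ 94 110 112] [ 0.6068 -0.0659  0.0284]
wrist 320 234 [ 96 112 115] [ 0.6021 -0.0661  0.0284]
wrist 320 242 [8 7 7] [ 0.6164 -0.0654  0.0719]
wrist 320 250 [3 5 5] [ 0.6165 -0.0654  0.0802]
wrist 320 258 [5 8 6] [ 0.6163 -0.0654  0.0868]
wrist 320 266 [13 11 12] [ 0.616  -0.0655  0.0926]
wrist 320 274 [11 14 15] [ 0.616  -0.0655  0.0986]
wrist 320 282 [19 19 20] [ 0.614  -0.0656  0.1004]
wrist 320 290 [17 18 17] [ 0.6106 -0.0658  0.0999]
wrist 320 298 [17 16 16] [ 0.6077 -0.0659  0.1002]
```

Both depth views put the visible tip at about z = 0.070, well above the carton, so the tip sits higher than the nominal nose length implies. I'll go down gently and watch the force.

>>> jog_arm(steps=[0,0,0,0,0,0.004,0,0,0,0,0,0,0.008,0,0,0,0,0,0,0.012,0,0,0,0,0,0,0.016,0,0,0,0,0,0,0.02,0,0,0,0,0,0,0.02,0])

```text
time: 4.7
tool_pos: [0.6056, -0.0662, 0.0399]
ee_rot: [[0.999, 0.054, -0.0], [0.054, -0.999, 0.0], [-0.0, -0.0, -1.0]]
wrist_force: [-0.1, 0.8, 0.1]
opening: -0.002
grip_force: 0.0
```

```bash
python3 - <<'E'
from h import *
def pts(n,P):
    p,d=grab_frame(n);c=camera_params(n);f=200/np.tan(np.radians(c['fov_y']/2))
    for u,v in P:
        D=d[v,u];X=c['T'][:3,:3]@np.array([(u-c['cx'])/f*D,(v-c['cy'])/f*D,D])+c['T'][:3,3];print(n,u,v,p[v,u],X.round(4))
    return p
p=pts('side',[(312,v) for v in range(156,176,2)])
cv2.imwrite('pics/s3.png',cv2.resize(p[130:190,280:350],None,fx=8,fy=8,interpolation=0))
pts('wrist',[(320,v) for v in range(226,262,4)])
print(state()['wrist_force'])
E
```

```text
side 312 156 [44 46 48] [ 0.5979 -0.0061  0.1407]
side 312 158 [24 26 24] [ 0.5994 -0.0175  0.1227]
side 312 160 [24 20 22] [ 0.6035 -0.0542  0.0806]
side 312 162 [15 16 23] [ 0.6039 -0.0555  0.0714]
side 312 164 [23 20 20] [ 0.6038 -0.0532  0.0657]
side 312 166 [123 138 143] [ 0.6073 -0.0834  0.0284]
side 312 168 [104 115 124] [ 0.6069 -0.0779  0.0254]
side 312 170 [ 97 115 116] [ 0.6061 -0.0684  0.0264]
side 312 172 [104 117 121] [ 0.605  -0.0571  0.0292]
side 312 174 [110 124 130] [ 0.6042 -0.0475  0.0305]
wrist 320 226 [32 81 17] [ 0.6106 -0.0657  0.0302]
wrist 320 230 [32 78 29] [ 0.6086 -0.0658  0.0308]
wrist 320 234 [101 115 119] [ 0.6059 -0.066   0.0295]
wrist 320 238 [64 72 74] [ 0.6157 -0.0655  0.058 ]
wrist 320 242 [13 15 14] [ 0.6161 -0.0654  0.0634]
wrist 320 246 [15 13 12] [ 0.6161 -0.0654  0.0674]
wrist 320 250 [14 12 13] [ 0.6167 -0.0654  0.0726]
wrist 320 254 [9 6 9] [ 0.6158 -0.0655  0.0743]
wrist 320 258 [10  8  7] [ 0.616  -0.0655  0.0781]
[-0.00668128  0.00359897  0.1880042 ]
```

View pics/s3.png

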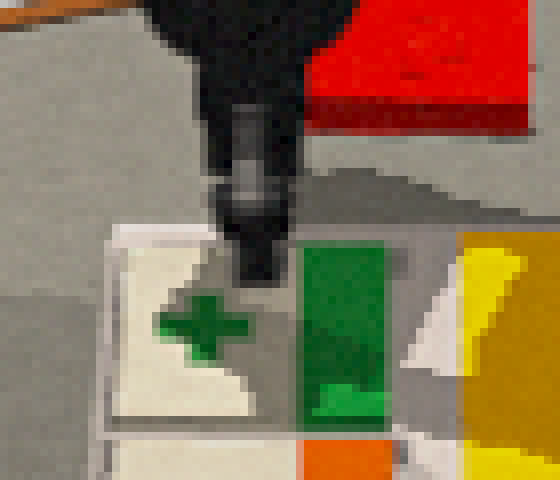

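The crop shows the tip (262,285) still hanging above the carton. The depth puts it near z = 0.06, leaving a gap of about 30 mm. I'll go down further, checking the force at each stage.

>>> jog_arm(steps=[0,0,0,0,0,0.01,0,0,0,0,0,0,0.02,0,0,0,0,0,0,0.03,0,0,0,0,0,0,0.04,0,0,0,0,0,0,0.045,0,0,0,0,0,0,0.045,0])

```text
time: 5.4
tool_pos: [0.6055, -0.0661, 0.0218]
ee_rot: [[0.999, 0.054, -0.001], [0.054, -0.999, 0.0], [-0.001, -0.0, -1.0]]
wrist_force: [0.4, 0.2, -1.0]
opening: 0.002
grip_force: 0.0
```

>>> jog_arm(steps=[0,0,0,0,0,0.004,0,0,0,0,0,0,0.008,0,0,0,0,0,0,0.008,0])

```text
time: 5.7
tool_pos: [0.6056, -0.0661, 0.0189]
ee_rot: [[0.999, 0.054, -0.0], [0.054, -0.999, 0.0], [-0.0, -0.0, -1.0]]
wrist_force: [-0.5, 0.3, -0.0]
opening: -0.001
grip_force: 0.0
```

```bash
python3 - <<'E'
from h import *
def pts(n,P):
    p,d=grab_frame(n);c=camera_params(n);f=200/np.tan(np.radians(c['fov_y']/2))
    for u,v in P:
        D=d[v,u];X=c['T'][:3,:3]@np.array([(u-c['cx'])/f*D,(v-c['cy'])/f*D,D])+c['T'][:3,3];print(n,u,v,p[v,u],X.round(4))
pts('side',[(312,v) for v in range(160,180,2)])
pts('wrist',[(320,v) for v in range(222,250,4)])
print(state()['wrist_force'])
E
```

```text
side 312 160 [109 114 116] [ 0.5985 -0.0081  0.124 ]
side 312 162 [37 36 38] [ 0.5982 -0.0034  0.121 ]
side 312 164 [ 8 16 13] [ 0.6004 -0.0222  0.0955]
side 312 166 [19 13 14] [ 0.6039 -0.0523  0.0586]
side 312 168 [23 26 18] [ 0.6044 -0.0553  0.0475]
side 312 170 [38 37 39] [ 0.6045 -0.054   0.0406]
side 312 172 [100 116 118] [ 0.6049 -0.0557  0.0306]
side 312 174 [103 116 125] [ 0.6048 -0.0528  0.0252]
side 312 176 [107 121 130] [ 0.6036 -0.0403  0.0294]
side 312 178 [104 118 127] [ 0.6033 -0.0353  0.0261]
wrist 320 222 [32 80 18] [ 0.6205 -0.0652  0.0299]
wrist 320 226 [33 80 15] [ 0.6185 -0.0653  0.0296]
wrist 320 230 [29 77 11] [ 0.6167 -0.0654  0.0301]
wrist 320 234 [33 79 14] [ 0.6147 -0.0655  0.03  ]
wrist 320 238 [21 52 13] [ 0.6159 -0.0654  0.0374]
wrist 320 242 [6 3 9] [ 0.6167 -0.0654  0.0434]
wrist 320 246 [12 14 12] [ 0.6163 -0.0654  0.0468]
[ 0.44251082  0.15799188 -0.62051014]
```

>>> jog_arm(steps=[0,0,0,0,0,0.005,0,0,0,0,0,0,0.01,0,0,0,0,0,0,0.015,0,0,0,0,0,0,0.015,0])

```text
time: 6.2
tool_pos: [0.6058, -0.0662, 0.0145]
ee_rot: [[0.999, 0.054, 0.001], [0.054, -0.999, -0.0], [0.001, 0.001, -1.0]]
wrist_force: [-4.2, 0.9, 13.6]
opening: 0.001
grip_force: 6.8
```

>>> jog_arm(steps=[0,0,0,0,0,0.0025,0,0,0,0,0,0,0.005,0,0,0,0,0,0,0.005,0])

```text
time: 6.5
tool_pos: [0.6058, -0.0662, 0.0144]
ee_rot: [[0.999, 0.054, 0.002], [0.054, -0.999, -0.001], [0.002, 0.001, -1.0]]
wrist_force: [-11.0, 1.7, 28.3]
opening: -0.0
grip_force: 14.7
```

Contact, at about 28 N. I'll ease back to about 14 N and pull the first 60 mm.

>>> jog_arm(steps=[0,0,0,0,0,-0.005,0,0,0,0,-0.01,0,-0.005,0,0,0,0,-0.03,0,-0.005,0,0,0,0,-0.055,0,-0.005,0,0,0,0,-0.08,0,-0.005,0,0,0,0,-0.105,0,-0.005,0,0,0,0,-0.13,0,-0.005,0,0,0,0,-0.15,0,-0.005,0,0,0,0,-0.15,0,-0.005,0])

```text
time: 7.4
tool_pos: [0.5465, -0.07, 0.0145]
ee_rot: [[0.999, 0.054, 0.004], [0.054, -0.999, -0.002], [0.004, 0.002, -1.0]]
wrist_force: [-1.7, -0.7, 13.2]
opening: 0.004
grip_force: 6.7
```

```bash
python3 - <<'E'
from h import *
for n in('side','wrist'):
    c=camera_params(n);p,d=grab_frame(n)
    for b in blobs(p,*COL['green'],30)[:4]:
        P=ray(n,b,.028,c);r=rect(P);print(n,b.mean(0).round(),np.round(np.r_[r[0],r[1],r[2]],1))
    cv2.imwrite(f'pics/{n}4.png',p)
E
```

```text
side [209. 373.] [767.1 541.5 111.2 109.5  81.2]
side [342. 173.] [515.6 -63.1  31.6 105.    3.8]
side [597.  60.] [-425.1 -727.2  136.9   36.3   62.4]
wrist [316. 210.] [566.3 -67.2  33.2  33.7  47.2]
wrist [249. 287.] [526.5 -37.2   5.3  25.9   3. ]
wrist [389. 287.] [ 530.1 -103.2    6.6   23.5    4.5]
wrist [320. 339.] [501.4 -72.4   7.5   5.4   3. ]
```

View pics/side4.png

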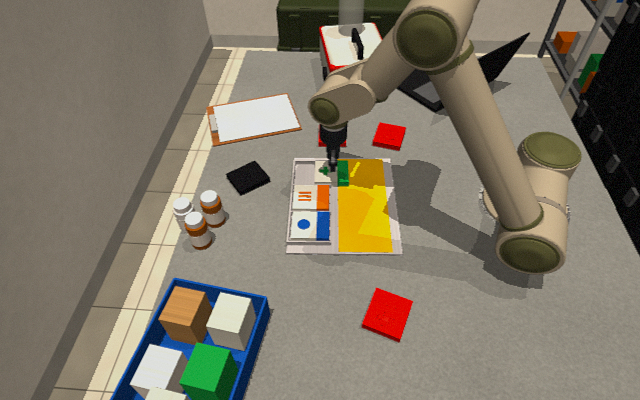

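The side view shows the carton at (335,173), moved 59 mm and still square, with blue and orange untouched. I'll pull the remaining 86 mm.

>>> jog_arm(steps=[0,0,0,-0.01,0,0,0,0,0,0,-0.03,0,0,0,0,0,0,-0.055,0,0,0,0,0,0,-0.08,0,0,0,0,0,0,-0.105,0,0,0,0,0,0,-0.13,0,0,0,0,0,0,-0.155,0,0,0,0,0,0,-0.18,0,0,0,0,0,0,-0.205,0,0,0,0,0,0,-0.215,0,0,0,0,0,0,-0.215,0,0,0,0,0,0,-0.215,0,0,0])

```text
time: 8.7
tool_pos: [0.4615, -0.0749, 0.0145]
ee_rot: [[0.999, 0.054, 0.005], [0.054, -0.999, -0.002], [0.005, 0.003, -1.0]]
wrist_force: [0.2, -1.2, 16.0]
opening: 0.001
grip_force: 8.5
```

>>> jog_arm(steps=[0,0,0,0,0,-0.01,0,0,0,0,0,0,-0.03,0,0,0,0,0,0,-0.08,0,0,0,0,0,0,-0.2,0,0,0,0,0,0,-0.35,0,0,0,0,0,0,-0.5,0,0,0,0,0,0,-0.5,0,0,0,0,0,0,-0.5,0])

```text
time: 9.5
tool_pos: [0.4607, -0.0743, 0.2161]
ee_rot: [[0.999, 0.054, 0.006], [0.054, -0.999, -0.002], [0.006, 0.003, -1.0]]
wrist_force: [0.4, 0.2, -1.0]
opening: 0.003
grip_force: 0.0
```

```bash
python3 - <<'E'
from h import *
e=np.array([.9984,.057]);o=np.array([.4553,.028])+.085*e
for n in('side','wrist','top'):
    c=camera_params(n);p,d=grab_frame(n)
    for k in('yellow','green','blue','orange'):
        for b in blobs(p,*COL[k],30)[:3]:
            P=ray(n,b,.008 if k=='yellow' else .028,c);r=rect(P);q=np.array(r[0])/1000-o
            print(n,k,b.mean(0).round(),np.round(np.r_[r[0],r[1],r[2]],1),'rack',(q@e).round(3),(q@[-e[1],e[0]]).round(3))
    cv2.imwrite(f'pics/{n}5.png',p)
s=state();print(s['time'],s['tool_pos'],s['wrist_force'])
E
```

```text
side yellow [361. 201.] [455.6  29.3 139.4 348.6   3.2] rack -0.085 0.001
side green [209. 373.] [767.2 541.5 111.2 109.4  81.2] rack 0.256 0.495
side green [371. 173.] [430.  -66.1  32.2 100.3   3.5] rack -0.116 -0.093
side green [597.  60.] [-425.2 -727.4  137.    37.4   61.7] rack -1.007 -0.704
side blue [204. 330.] [805.4 483.7 287.5 258.2  81.4] rack 0.291 0.435
side blue [176. 345.] [854.  488.   31.4  84.   70. ] rack 0.339 0.437
side blue [323. 226.] [559.3 139.4  32.4  91.2   3.3] rack 0.025 0.105
side orange [252. 136.] [ 801.7 -212.   296.1   71.2    7.3] rack 0.247 -0.259
side orange [183. 314.] [856.  414.4 122.7 107.6  81.4] rack 0.337 0.363
side orange [323. 197.] [567.5  39.9  31.7  94.3   3.5] rack 0.028 0.005
wrist yellow [246. 169.] [454.4  28.9 139.4 351.4   3.1] rack -0.086 0.001
wrist green [320. 197.] [429.8 -75.3  33.4  90.    3.8] rack -0.116 -0.102
wrist green [320. 147.] [481.5 -72.3  31.8  31.8  47.5] rack -0.065 -0.102
wrist blue [98. 50.] [560.  136.5  34.3  90.9   3.1] rack 0.026 0.102
wrist blue [91.  2.] [598.8 138.5   5.6  25.8   3.1] rack 0.065 0.10
[... 258 characters left out ...]
.8 138.9 252.5   3.2] rack -0.085 0.048
top green [108. 113.] [772.6 579.9 140.7 106.2  81.1] rack 0.263 0.533
top green [380. 273.] [431.7 -86.2  31.   67.8   4.5] rack -0.115 -0.113
top blue [133.  98.] [822.3 544.6 323.2 239.2  81.4] rack 0.311 0.495
top blue [285. 212.] [559.8 135.1  34.   90.2   2.6] rack 0.025 0.101
top blue [144. 100.] [809.8 508.7  46.   42.4  45.7] rack 0.296 0.46
top orange [446. 123.] [ 802.7 -261.7  289.5   62.5   20.2] rack 0.245 -0.309
top orange [522. 104.] [ 860.  -415.2  292.3   54.5   24.1] rack 0.294 -0.466
top orange [328. 212.] [566.8  34.3  33.1  88.4   4.5] rack 0.027 -0.0
9.65 [ 0.45918944 -0.07372468  0.21184331] [-0.29454186  0.04955928  0.85141827]
```

View pics/wrist5.png

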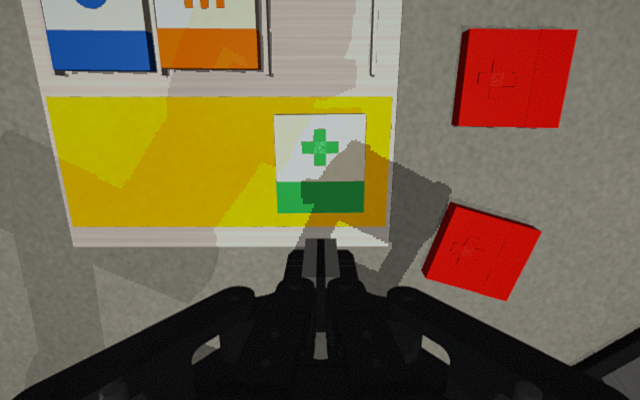

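The wrist view shows the carton lying square on the yellow strip at (320,163). Its front edge is at rack x ≈ -0.133, so its centre is at about (-0.083, -0.102). Blue and orange have not moved and the arm is clear.

```bash
python3 -c "
from bench import *
print(job_done())"
```

```text
the job is handed in; nothing more can be done
None
```

I drew the green carton flat out of its lane and left it lying squarely on the yellow strip, centred at about rack (-0.083, -0.102) m; the blue and orange cartons did not move, and the job is handed in after about 10 s of robot time.

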